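# Feel along the bracket seam, then counter-hold its hidden bolt

### The job

Check the hanger bracket's seat: take the probe (the tallest, straight-handled instrument) from the holder and guide its tip lightly along the seam at the front edge of the bracket's foot, from left to right as the robot sees it (from 5 cm left of its middle to 5 cm right), slowly (a few centimetres a second, touching down and lifting off as slowly). Put the probe fully back upright in its own hole without disturbing the other two instruments. Then reach down into the narrow gap behind the bracket, grip the hidden bolt head that the nut driver is turning, hold it from turning, and finish while still holding it.

Things in the scene. Friction and masses are not known exactly. Their poses are not given: they have to be found in the camera images.
- bracket: Fixed steel hanger bracket on a grey base plate (220 x 150 x 8 mm). Origin: on the table under the middle of the rear face of its upright; x to the rear (away from the robot), y left, z up. Foot 130 mm wide, 6 mm thick, on the plate from x = -110 mm to 0. Upright at x -6 to 0 mm, 130 mm wide, top 108 mm above the table.
- gap (a point): Middle of the narrow gap behind the bracket's upright, at the upright's top edge: 23 mm behind its rear face, 108 mm above the table. The gap is 46 mm wide, up to a white panel 130 mm wide whose top is 83 mm above the table. Open at the top and both sides, at least 75 mm deep. Axes as the bracket's.
- driver (a point): Centre of the fixed round grey nut driver head in front of the upright, 42 mm ahead of its rear face: 36 mm in diameter, 40 mm long along the bracket's x, axis 83 mm above the table, on a saddle. Its socket holds the nut of the bolt and runs all the time.
- bolt_head (a point): Hexagonal steel bolt head in the gap; origin at its centre, at bracket x +16, y 0 mm, 83 mm above the table (25 mm below the upright's top). 20 mm across flats, 23 across corners, 16 mm long along the bolt axis, which is the bracket's x. 8 mm of washers (24 mm in diameter) lie between it and the upright. Turns with the bolt.
- bolt (a joint): Angle of the bolt about the bracket's x axis (rad). At 0 and every 60 degrees two flats are upright, facing left and right. The driver turns it at about 0.2 rad/s with about 0.06 N m; a pinch of 15 N or more across the head from left and right stops it at any angle (it may turn a little first, until the flats bed on the pads).
- holder: Fixed grey instrument holder block 50 x 165 x 70 mm, origin under its centre, long along its y. Three upright through-holes 14 mm in diameter at y = -55, 0 and +55 mm, with one steel instrument in each, hanging by its collar on the block's top.
- probe_mid (a point): Middle of the handle of the probe, the tallest instrument in the holder; z up along it. Straight steel handle 14 mm in diameter, 85 mm long (40 mm below the point to 45 above). Under it a 24 mm collar, underside 45 mm below the point, then an 8 mm shank and a taper to a 3 mm tip. 60 g. In the holder the point is 115 mm above the table.
- probe_tip (a point): The probe's lower tip, on its axis, 105 mm below probe_mid. Pressed on the plate while moving, it drags and the probe swings in the grip; guided at the height of the plate's top to 3 mm over it, about 3 mm in front of the foot's edge, it is well on the seam.
- probe: The probe itself; origin at its lower tip, z up along it.
- tkey: Second instrument in the holder, with a T handle (cross bar 40 mm long, 12 mm thick, top 104 mm above the table); origin at its lower tip. To be left alone.
- stub: Third instrument in the holder, with a short thick handle (22 mm in diameter, top 95 mm above the table); origin at its lower tip. To be left alone.
- seam0 (a point): Point on the seam, the left end of the stretch as the robot sees it. The seam is the straight line where the front edge of the bracket's foot (a step 6 mm high) meets the base plate's top, 8 mm above the table, at bracket x = -110 mm, along its y; this point is at y = 50 mm of the bracket.
- seam1 (a point): Point on the seam, the left quarter of the stretch as the robot sees it. The seam is the straight line where the front edge of the bracket's foot (a step 6 mm high) meets the base plate's top, 8 mm above the table, at bracket x = -110 mm, along its y; this point is at y = 25 mm of the bracket.
- seam2 (a point): Point on the seam, the middle of the stretch as the robot sees it. The seam is the straight line where the front edge of the bracket's foot (a step 6 mm high) meets the base plate's top, 8 mm above the table, at bracket x = -110 mm, along its y; this point is at y = 0 mm of the bracket.
- seam3 (a point): Point on the seam, the right quarter of the stretch as the robot sees it. The seam is the straight line where the front edge of the bracket's foot (a step 6 mm high) meets the base plate's top, 8 mm above the table, at bracket x = -110 mm, along its y; this point is at y = -25 mm of the bracket.
- seam4 (a point): Point on the seam, the right end of the stretch as the robot sees it. The seam is the straight line where the front edge of the bracket's foot (a step 6 mm high) meets the base plate's top, 8 mm above the table, at bracket x = -110 mm, along its y; this point is at y = -50 mm of the bracket.
Not all that is in view belongs to the job. What is shaped like the probe but yellow is not meant.

How it is judged:
On the way, in this order (a step that is already met when the one before it is completed fails the run):
1. the probe's tip is at the seam's left end (within 7 mm) (distance between probe_tip and seam0 below 0.007 m), for 0.1 s.
2. the probe's tip is at the seam's left quarter (within 7 mm) (distance between probe_tip and seam1 below 0.007 m).
3. the probe's tip is at the seam's middle (within 7 mm) (distance between probe_tip and seam2 below 0.007 m).
4. the probe's tip is at the seam's right quarter (within 7 mm) (distance between probe_tip and seam3 below 0.007 m).
5. the probe's tip is at the seam's right end (within 7 mm) (distance between probe_tip and seam4 below 0.007 m), for 0.1 s.
6. the probe is back in its own hole, upright, collar down, and let go (distance of probe_mid from where it was at the start of the episode below 0.01 m and angle between probe_mid's own z axis and vertical below 0.08 rad and contact force between the fingers and probe below 0.05 N), for 0.2 s.
At the end, for the whole second after the job is handed in: Fingers press the bolt head with over 4 N, grasp point within 25 mm of its centre, the bolt not turning (under 0.04 rad/s; unheld 0.2); the probe at rest in its own hole, within 10 mm of its start and 0.08 rad of upright. The arm keeps holding (contact force between the fingers and bolt above 4 N and distance between the grasp point and bolt_head below 0.025 m and velocity of joint bolt between -0.04 and 0.04 rad/s and distance of probe_mid from where it was at the start of the episode below 0.01 m and angle between probe_mid's own z axis and vertical below 0.08 rad and contact force between anything else and probe above 0.1 N and linear speed of probe below 0.02 m/s); the arm keeps its last pose, push and grip.
It fails at once if the probe is pressed hard on the bracket (over 20 N) (contact force between probe and bracket above 20 N).
It fails at once if the probe moves fast (over 0.1 m/s) with its tip within 8 mm of the seam (linear speed of probe above 0.1 m/s and (distance between probe_tip and seam0 below 0.008 m or distance between probe_tip and seam1 below 0.008 m or distance between probe_tip and seam2 below 0.008 m or distance between probe_tip and seam3 below 0.008 m or distance between probe_tip and seam4 below 0.008 m)).
It fails at once if another instrument is disturbed (over 20 mm) (distance of any of tkey, stub from where it was at the start of the episode above 0.02 m).
It also fails if it takes over 70 s, if anything falls off the work surface, if the arm or the gripper's body presses on something with over 40 N, if the wrist force passes 120 N, or if a joint passes its speed limit or range.

### The arm

A 6-joint arm with a two-finger parallel gripper is mounted at the origin on the work surface. World frame = base frame: x ahead of the robot, y to its left, z up, the work surface at z = 0. Lengths are in m, angles in rad, forces in N, time in s.
With the tool pointing down it reaches from about 0.375 to 0.9 m from the base axis. Payload 3.1 kg.
Tool frame: the origin (TCP) lies between the finger pads; the fingertips stand 22 mm ahead of it and the grasp point (between the pads) lies 3 mm ahead of it; z points along the fingers, y is the direction in which the jaws open and shut (so a half turn about z gives the same grasp; the last joint's range is limited). The gripper opens to 85 mm and grips with 20 to 120 N. Pads are 22 mm wide; open, the fingers measure 114 mm over their backs; the gripper's body (76 mm by 85 mm) begins 54 mm behind the grasp point. The pads swing forward as they close: fully open they stand 13 mm farther back than shut.
Start: joints at [-1.302, 0.527, 1.433, -0, 1.181, -0.178], TCP at [0.271, -0.563, 0.253] pointing down, gripper open.
Joint ranges: [-3.08, 3.08], [-0.75, 2.2], [0.22, 2.44], [-1.43, 4.57], [0, 2.65], [-2.85, 2.85]. Speed limits (rad/s): [2.79, 2.79, 3.14, 3.14, 3.14, 3.14].

### API

Orientations are given as a unit quaternion [x, y, z, w].
In Python, from station import status, snapshot, manip gives the robot as it stands.
- The arm moves only by the tool move_arm, never from a script. Its argument "plan" is a list that holds one entry, the list of rows, each a list of 7 numbers: the turn, a rotation vector about the tool's x, y, z scaled (see below), then the shift along the tool's x, y, z scaled (see below), then the closure, from 0 (fully open) to 1 (shut). A call has exactly 8 rows; each row is the pose to reach, as a shift and turn from the pose commanded when the call began, along the tool's axes at that moment; what a row does not reach only later rows make up. The controller multiplies each number of a shift by 100 mm and each number of a turn by pi/4 rad. A row lasts 1/8 s, in which the tool goes at most 62.5 mm and 10.7 degrees, less where a joint would pass 70% of its speed; a pose out of reach is approached as far as the arm can. A call with a number of a shift or a turn outside -1 to 1 is refused whole. A call with a gripper value outside its range is refused whole. The fingers move at their own pace and stop on an object; "force" is the grip in N (left out, the last holds). Time passes only in rows, so rows that repeat a pose let the fingers close, or fill a call up. It gives the time, the measured TCP pose, the force and the opening at its end, in the units of the state.
- status.sense(): the state, without advancing time (a new reading comes with each control period).
- snapshot(name): name is "scene" or "top"; returns a dict with "img" (384x512x3 uint8, red, green, blue), "depth" (384x512 float32, m along the optical axis (not along the pixel's ray), 0 where there is no reading), "mtx" (3x3 intrinsics, pixels), "T" (4x4, takes a point from camera to world coordinates). Camera axes: x right, y up, looking along -z (the intrinsics and any distortion apply to the point x, -y, -z); pixel columns grow to the right and rows downward; lengths in m; the calibration is good to about 2 mm. A picture is of the moment at which its call begins.
- manip.sign_off(): hands the job in, once; it reports no verdict.
The state is a dict: "t": time; "q": joint angles; "qd": joint speeds; "tau": joint torques, N m; "tcp_pos": TCP position; "tool_rot": TCP orientation; "force": force on the tool from outside, world axes, zero at the start; "ft_torque": the same for the moment, N m; "finger_gap": opening from 0.0 (shut) to 1.0 (fully open).
Only numpy, scipy, OpenCV 4.12 (cv2) and the standard library are available. Lean on these libraries where they do the work, as an engineer would, in place of code of your own. Each camera call takes 0.05 s, during which the arm holds its last target. There are 200 camera calls.

## Working session

There is one attempt and no reset: what is moved stays moved. The work goes in short steps, Python scripts to look and compute and a tool call to move; the robot and the scene stay as the last step left them, time stands still between calls to the robot, and variables do not carry over. Pictures are saved under pics/ and viewed, on a budget of 10 in all, crops included, one or two more only if the job needs it, and the job is handed in when it is done.

Besides the shell and the picture viewer there is one more tool, called after "Call:" by a JSON object that holds its "api" and its "payload", one argument or row to a line. move_arm: Moves the arm, as the interface text tells. Its arguments: {"type":"object","properties":{"plan":{"type":"array"},"force":{"type":"number"}},"required":["plan"]}

```bash
mkdir -p pics; ls
cat > h.py <<'E'
import numpy as np, cv2
from scipy.spatial.transform import Rotation as R
from station import status, snapshot, manip
def px2w(s,u,v,z=None):
    K,T=s["mtx"],s["T"]
    r=np.array([(u-K[0,2])/K[0,0],-(v-K[1,2])/K[1,1],-1.])
    if z is None: p=r*s["depth"][int(v),int(u)]; return (T@[*p,1])[:3]
    d=T[:3,:3]@r; o=T[:3,3]; return o+d*(z-o[2])/d[2]
def w2px(s,p):
    c=np.linalg.inv(s["T"])@[*p,1]; K=s["mtx"]
    return K[0,0]*c[0]/-c[2]+K[0,2], K[1,1]*-c[1]/-c[2]+K[1,2]
def save(n,im,f=1):
    cv2.imwrite(f"pics/{n}.png",cv2.resize(im[:,:,::-1],None,fx=f,fy=f,interpolation=cv2.INTER_CUBIC))
E
python3 - <<'E'
from h import *
import pickle
s=snapshot("scene");t=snapshot("top")
pickle.dump((s,t),open("s0.pkl","wb"))
save("scene0",s["img"],1.5);save("top0",t["img"],1.5)
print(s["T"],t["T"],s["mtx"],t["mtx"],status.sense(),[k for k in s])
E
```

```text
pics
[[ 0.63809924 -0.65715057  0.40122622  0.86011818]
 [ 0.76994239  0.54172786 -0.33722343 -0.16678122]
 [ 0.00425115  0.52410309  0.85164422  0.85479435]
 [ 0.          0.          0.          1.        ]] [[ 0.02363426  0.99348216 -0.11151058  0.44392905]
 [-0.99851221  0.02894114  0.04621456  0.13267742]
 [ 0.04914059  0.11025243  0.99268807  0.81515447]
 [ 0.          0.          0.          1.        ]] [[440.09275692   0.         260.46995326]
 [  0.         440.09275692 194.39863448]
 [  0.           0.           1.        ]] [[412.85645705   0.         253.22068807]
 [  0.         412.85645705 186.34289241]
 [  0.           0.           1.        ]] {'t': 0.1, 'q': array([-1.30146219e+00,  5.28379007e-01,  1.43374939e+00, -8.03417961e-06,
        1.18140175e+00, -1.78512152e-01]), 'qd': array([ 0.00143465, -0.0020893 , -0.00054256, -0.00076645,  0.00078596,
       -0.00017741]), 'tau': array([ 2.64178352e-04, -4.43302560e+01, -1.78586984e+01, -2.20771335e-04,
        3.85727501e-03,  1.39228703e-05]), 'tcp_pos': array([ 0.27049953, -0.56277877,  0.25243575]), 'tool_rot': array([ 9.75032998e-01,  2.22057908e-01, -4.76874841e-05, -9.67574838e-04]), 'force': array([0.03801334, 0.08143369, 0.3581808 ]), 'ft_torque': array([ 0.00836572,  0.00370622, -0.04588479]), 'finger_gap': 1.0009231474821905} ['img', 'depth', 'mtx', 'T']
```

View pics/scene0.png

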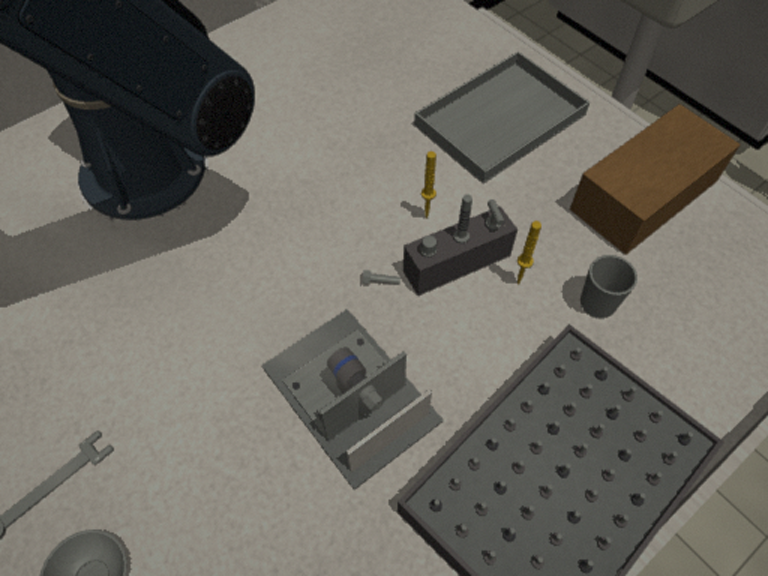

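View pics/top0.png

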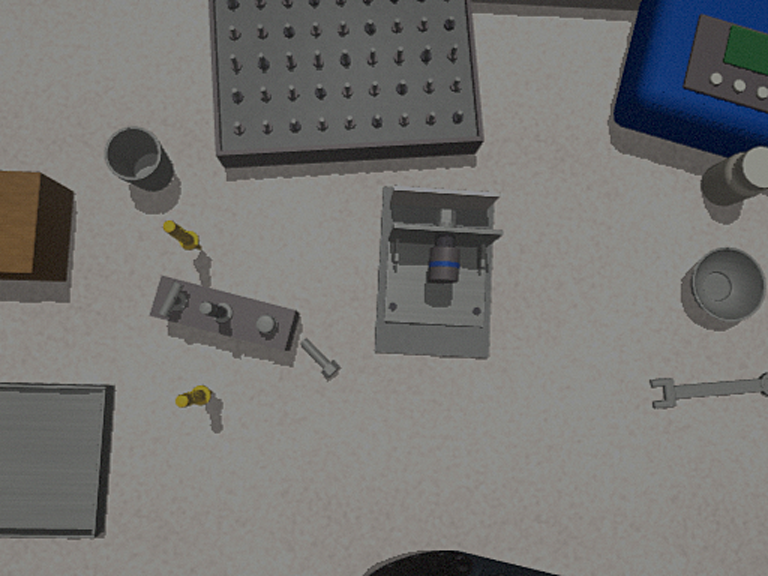

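The middle, tallest grey instrument in the holder is the probe: scene (465,215), top (215,310). The bracket is at top (437,270). The yellow look-alikes are at (185,235) and (195,397). Next I'll enlarge both views for measuring.

Run:
```python
from h import *
import pickle
s,t=pickle.load(open("s0.pkl","rb"))
save("topc",t["img"][110:250,95:345],3.2)
save("scc",s["img"][115:330,170:360],2.75)
```

```text
(no output)
```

View pics/topc.png

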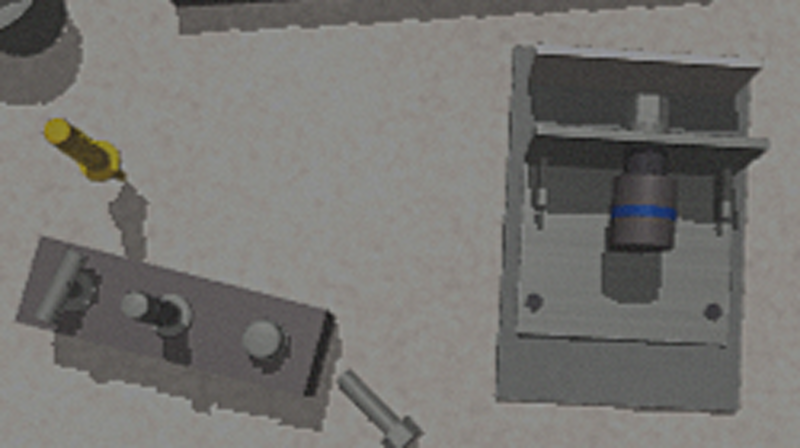

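View pics/scc.png

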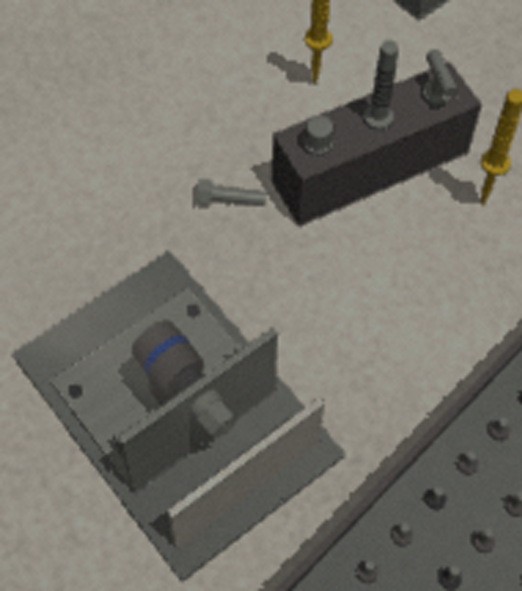

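Top crop: the foot's front edge runs (517,333)–(727,345), the upright's top (537,124)–(768,140) and the plate's front (497,401)–(738,411). The probe's top is at (135,305) and its collar at (175,313). The scene crop shows the same features. Next I'll triangulate them and fit planar poses.

Run:
```python
from h import *
import pickle
s,t=pickle.load(open("s0.pkl","rb"))
T=lambda u,v:(t,95+u/3.2,110+v/3.2)
S=lambda u,v:(s,170+u/2.75,115+v/2.75)
from scipy.optimize import least_squares
def fit(obs,x0,name):
    P=lambda x,l:[x[0]+np.cos(x[2])*l[0]-np.sin(x[2])*l[1],x[1]+np.sin(x[2])*l[0]+np.cos(x[2])*l[1],l[2]]
    W=lambda x:np.array([px2w(c,u,v,l[2])-P(x,l) for (c,u,v),l in obs])[:,:2]
    # each camera may have ~2mm offset; print residuals
    r=least_squares(lambda x:W(x).ravel(),x0,loss="soft_l1",f_scale=.002)
    print(name,r.x.round(4));print((1000*W(r.x)).round(1).tolist())
    return r.x
b=fit([(T(517,333),(-.11,.065,.014)),(T(727,345),(-.11,-.065,.014)),
 (T(537,124),(0,.065,.108)),(T(768,139),(0,-.065,.108)),
 (S(190,291),(-.11,.065,.014)),(S(52,387),(-.11,-.065,.014)),
 (S(276,332),(0,.065,.108)),(S(112,436),(-.006,-.065,.108))],[.55,0,0],"bracket")
h=fit([(T(42,237),(.025,.0825,.07)),(T(333,310),(.025,-.0825,.07)),(T(18,320),(-.025,.0825,.07)),
 (S(480,102),(.025,.0825,.07)),(S(298,167),(.025,-.0825,.07)),(S(273,133),(-.025,-.0825,.07)),(S(450,68),(-.025,.0825,.07))],[.5,.3,-.2],"holder")
print("probe top z.16:",px2w(*T(134,305),.16),px2w(*S(388,48),.16))
print("collar",px2w(*T(176,314),.076),px2w(*S(379,116),.076))
print("bolthead",px2w(*T(649,113),.093), px2w(*S(212,414),.083))
# depth checks
for n,(c,u,v) in dict(footf=T(600,315),plate=T(600,375),probetop=T(134,305),holdtop=T(215,330),uptop=T(600,132),driver=T(642,240),holdS=S(340,130),plateS=S(130,300),footS=S(110,385)).items(): print(n,px2w(c,u,v).round(4))
```

```text
bracket [ 0.5887  0.0198 -0.0298]
[[-0.7, -0.4], [-0.8, 1.0], [-0.8, -0.2], [-1.0, 2.4], [5.6, -0.4], [7.7, -0.8], [-0.1, 0.2], [-0.9, -1.2]]
holder [ 0.4822  0.2831 -0.2351]
[[-1.5, 0.3], [0.4, -2.5], [0.4, -1.2], [-1.4, 1.6], [-8.7, 6.7], [2.6, 1.1], [6.8, -4.1]]
probe top z.16: [0.48227101 0.28412365 0.16      ] [0.48444958 0.28191525 0.16      ]
collar [0.48282203 0.28032133 0.076     ] [0.48547446 0.28288173 0.076     ]
bolthead [0.60131209 0.02086178 0.093     ] [0.60102346 0.01966823 0.083     ]
footf [0.4923 0.0371 0.0132]
plate [0.4559 0.0361 0.0092]
probetop [0.4824 0.2846 0.158 ]
holdtop [0.4748 0.2595 0.0703]
uptop [0.5868 0.0498 0.1067]
driver [0.5289 0.0249 0.0992]
holdS [0.4719 0.2541 0.0678]
plateS [0.4597 0.0481 0.0078]
footS [ 0.5115 -0.0085  0.0154]
```

```bash
cat > plan.py <<'E'
import numpy as np
def plan(p,a,wps):
    """p xyz, a yaw of tool x (tool down); wps: (x,y,z,a) per call -> call numbers"""
    p=np.array(p,float)
    for w in wps:
        d=np.array(w[:3])-p; c,s=np.cos(a),np.sin(a)
        sh=np.array([c*d[0]+s*d[1], s*d[0]-c*d[1], -d[2]])/.1
        print("turn_z %.3f shift %s"%(-(w[3]-a)/(np.pi/4),sh.round(3)), "->",np.round(w,3))
        p,a=np.array(w[:3]),w[3]
def line(a,b,n): return [np.array(a)+(np.array(b)-a)*i/n for i in range(1,n+1)]
E
python3 - <<'E'
from plan import *
w1=(.31,-.47,.253,1.233)
w2=(.335,-.37,.253,1.336)
for n in (6,7): plan([.2705,-.5628,.2525],.448,[w1,w2]+line(w2,(.483,.2825,.253,1.336),n)[:1])
E
```

```text
turn_z -0.999 shift [ 0.758 -0.665 -0.005] -> [ 0.31  -0.47   0.253  1.233]
turn_z -0.131 shift [ 1.026 -0.096 -0.   ] -> [ 0.335 -0.37   0.253  1.336]
turn_z -0.000 shift [ 1.115 -0.013 -0.   ] -> [ 0.36  -0.261  0.253  1.336]
turn_z -0.999 shift [ 0.758 -0.665 -0.005] -> [ 0.31  -0.47   0.253  1.233]
turn_z -0.131 shift [ 1.026 -0.096 -0.   ] -> [ 0.335 -0.37   0.253  1.336]
turn_z -0.000 shift [ 0.956 -0.011 -0.   ] -> [ 0.356 -0.277  0.253  1.336]
```

Call:
{"api": "move_arm", "payload": {
  "plan": [
    [[0,0,-0.125,0.095,-0.083,0,0],[0,0,-0.25,0.19,-0.166,0,0],[0,0,-0.375,0.284,-0.25,0,0],[0,0,-0.5,0.38,-0.333,0,0],[0,0,-0.625,0.474,-0.416,0,0],[0,0,-0.75,0.57,-0.5,0,0],[0,0,-0.875,0.663,-0.582,0,0],[0,0,-1,0.758,-0.665,0,0]]
  ],
  "force": 40
}}

```text
t: 1.1
tcp_pos: [0.3102, -0.4698, 0.2529]
tool_rot: [0.815, 0.58, 0.0, -0.001]
force: [-0.1, 0.9, -1.1]
finger_gap: 1.003
```

Call:
{"api": "move_arm", "payload": {
  "plan": [
    [[0,0,-0.016,0.125,-0.012,0,0],[0,0,-0.033,0.25,-0.024,0,0],[0,0,-0.05,0.375,-0.036,0,0],[0,0,-0.066,0.5,-0.048,0,0],[0,0,-0.082,0.625,-0.06,0,0],[0,0,-0.1,0.75,-0.072,0,0],[0,0,-0.115,0.875,-0.084,0,0],[0,0,-0.131,1,-0.096,0,0]]
  ]
}}

```text
t: 2.1
tcp_pos: [0.3345, -0.3723, 0.2534]
tool_rot: [0.785, 0.62, -0.0, 0.0]
force: [0.5, 0.1, -0.4]
finger_gap: 0.995
```

Call:
{"api": "move_arm", "payload": {
  "plan": [
    [[0,0,0,0.12,0,0,0],[0,0,0,0.24,0,0,0],[0,0,0,0.36,0,0,0],[0,0,0,0.48,0,0,0],[0,0,0,0.6,0,0,0],[0,0,0,0.72,0,0,0],[0,0,0,0.84,0,0,0],[0,0,0,0.96,-0.011,0,0]]
  ]
}}

```text
t: 3.1
tcp_pos: [0.3557, -0.2787, 0.2533]
tool_rot: [0.785, 0.619, -0.0, 0.0]
force: [-0.3, 0.1, 0.7]
finger_gap: 1.0
```

Call:
{"api": "move_arm", "payload": {
  "plan": [
    [[0,0,0,0.12,0,0,0],[0,0,0,0.24,0,0,0],[0,0,0,0.36,0,0,0],[0,0,0,0.48,0,0,0],[0,0,0,0.6,0,0,0],[0,0,0,0.72,0,0,0],[0,0,0,0.84,0,0,0],[0,0,0,0.96,-0.011,0,0]]
  ]
}}

```text
t: 4.1
tcp_pos: [0.377, -0.1851, 0.2533]
tool_rot: [0.785, 0.619, 0.0, 0.0]
force: [-0.1, -0.4, -0.1]
finger_gap: 1.0
```

Call:
{"api": "move_arm", "payload": {
  "plan": [
    [[0,0,0,0.12,0,0,0],[0,0,0,0.24,0,0,0],[0,0,0,0.36,0,0,0],[0,0,0,0.48,0,0,0],[0,0,0,0.6,0,0,0],[0,0,0,0.72,0,0,0],[0,0,0,0.84,0,0,0],[0,0,0,0.96,-0.011,0,0]]
  ]
}}

```text
t: 5.1
tcp_pos: [0.3982, -0.0914, 0.2533]
tool_rot: [0.785, 0.619, 0.0, 0.0]
force: [0.3, 0.4, 0.4]
finger_gap: 1.003
```

Call:
{"api": "move_arm", "payload": {
  "plan": [
    [[0,0,0,0.12,0,0,0],[0,0,0,0.24,0,0,0],[0,0,0,0.36,0,0,0],[0,0,0,0.48,0,0,0],[0,0,0,0.6,0,0,0],[0,0,0,0.72,0,0,0],[0,0,0,0.84,0,0,0],[0,0,0,0.96,-0.011,0,0]]
  ]
}}

```text
t: 6.1
tcp_pos: [0.4195, 0.0022, 0.2533]
tool_rot: [0.785, 0.619, 0.0, 0.0]
force: [-0.2, -0.6, -0.3]
finger_gap: 0.999
```

Call:
{"api": "move_arm", "payload": {
  "plan": [
    [[0,0,0,0.12,0,0,0],[0,0,0,0.24,0,0,0],[0,0,0,0.36,0,0,0],[0,0,0,0.48,0,0,0],[0,0,0,0.6,0,0,0],[0,0,0,0.72,0,0,0],[0,0,0,0.84,0,0,0],[0,0,0,0.96,-0.011,0,0]]
  ]
}}

```text
t: 7.1
tcp_pos: [0.4407, 0.0958, 0.2533]
tool_rot: [0.785, 0.619, 0.0, 0.0]
force: [0.2, -0.5, 0.2]
finger_gap: 1.0
```

Call:
{"api": "move_arm", "payload": {
  "plan": [
    [[0,0,0,0.12,0,0,0],[0,0,0,0.24,0,0,0],[0,0,0,0.36,0,0,0],[0,0,0,0.48,0,0,0],[0,0,0,0.6,0,0,0],[0,0,0,0.72,0,0,0],[0,0,0,0.84,0,0,0],[0,0,0,0.96,-0.011,0,0]]
  ]
}}

```text
t: 8.1
tcp_pos: [0.462, 0.1895, 0.2533]
tool_rot: [0.785, 0.619, -0.0, -0.0]
force: [0.3, -1.0, -0.2]
finger_gap: 1.002
```

Call:
{"api": "move_arm", "payload": {
  "plan": [
    [[0,0,0,0.12,0,0,0],[0,0,0,0.24,0,0,0],[0,0,0,0.36,0,0.05,0],[0,0,0,0.5,0,0.1,0],[0,0,0,0.65,0,0.15,0],[0,0,0,0.8,0,0.2,0],[0,0,0,0.954,-0.011,0.25,0],[0,0,0,0.954,-0.011,0.3,0]]
  ]
}}

```text
t: 9.1
tcp_pos: [0.483, 0.2829, 0.2229]
tool_rot: [0.785, 0.62, 0.0, 0.0]
force: [0.1, 0.4, -0.2]
finger_gap: 1.0
```

Run:
```python
from h import *
st=status.sense(); print(st["tcp_pos"],R.from_quat(st["tool_rot"]).as_matrix().round(3).tolist())
s=snapshot("scene");t=snapshot("top")
a=cv2.resize(s["img"][85:210,250:380],None,fx=3.2,fy=3.2,interpolation=cv2.INTER_CUBIC)
b=cv2.resize(t["img"][140:265,85:205],None,fx=3.2,fy=3.2,interpolation=cv2.INTER_CUBIC)
save("hover",np.hstack([a,b]))
```

```text
[0.48304843 0.28291804 0.22285767] [[0.231, 0.973, 0.0], [0.973, -0.231, 0.0], [0.0, 0.0, -1.0]]
```

View pics/hover.png

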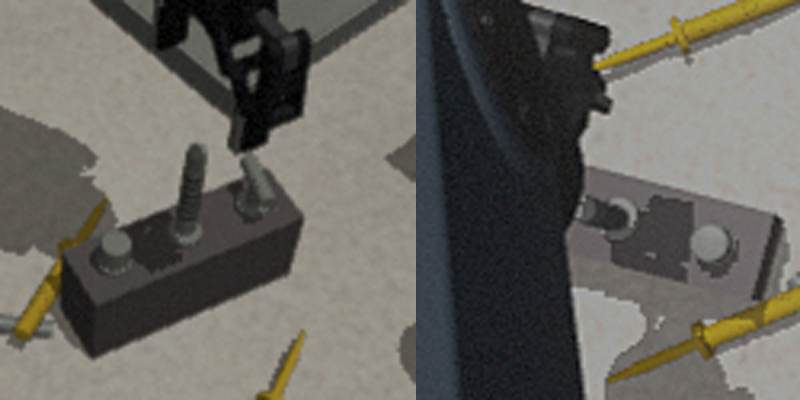

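The gripper hangs over the probe. The yellow decoys have toppled by themselves and lie clear of the holder. Descending and gripping now.

Call:
{"api": "move_arm", "payload": {
  "plan": [
    [[0,0,0,0,0,0.14,0],[0,0,0,0,-0.002,0.28,0],[0,0,0,0,-0.002,0.42,0],[0,0,0,0,-0.002,0.56,0],[0,0,0,0,-0.002,0.7,0],[0,0,0,0,-0.002,0.84,0],[0,0,0,0,-0.002,0.98,0],[0,0,0,0,-0.002,1,0]]
  ]
}}

```text
t: 10.2
tcp_pos: [0.482, 0.2816, 0.122]
tool_rot: [0.785, 0.619, -0.001, -0.0]
force: [0.7, -0.2, 0.6]
finger_gap: 1.004
```

Call:
{"api": "move_arm", "payload": {
  "plan": [
    [[0,0,0,0,0,0,0.4],[0,0,0,0,0,0,0.6],[0,0,0,0,0,0,0.7],[0,0,0,0,0,0,0.8],[0,0,0,0,0,0,1],[0,0,0,0,0,0,1],[0,0,0,0,0,0,1],[0,0,0,0,0,0,1]]
  ],
  "force": 40
}}

```text
t: 11.2
tcp_pos: [0.4827, 0.2818, 0.1235]
tool_rot: [0.785, 0.619, 0.0, 0.0]
force: [-0.1, -0.5, 2.1]
finger_gap: 0.153
```

Call:
{"api": "move_arm", "payload": {
  "plan": [
    [[0,0,0,0,0,-0.1,1],[0,0,0,0,0,-0.22,1],[0,0,0,0,0,-0.35,1],[0,0,0,0,0,-0.48,1],[0,0,0,0,0,-0.61,1],[0,0,0,0,0,-0.74,1],[0,0,0,0,0,-0.87,1],[0,0,0,0,0,-1,1]]
  ]
}}

```text
t: 12.2
tcp_pos: [0.4827, 0.2818, 0.2242]
tool_rot: [0.785, 0.619, -0.0, -0.0]
force: [0.1, 0.4, -0.7]
finger_gap: 0.154
```

Run:
```python
from h import *
from plan import *
st=status.sense(); print(st["tcp_pos"],st["finger_gap"],st["force"])
b=(.588,.0195,-.0298)
B=lambda x,y:(b[0]+np.cos(b[2])*x-np.sin(b[2])*y,b[1]+np.sin(b[2])*x+np.cos(b[2])*y)
print(B(-.113,.05),B(-.113,-.05),B(.016,0))
s=snapshot("scene");t=snapshot("top")
a=cv2.resize(s["img"][70:210,250:370],None,fx=3.2,fy=3.2,interpolation=cv2.INTER_CUBIC)
save("lift",a,1.3)
x,y=B(-.113,.05)
p=st["tcp_pos"]; p[:]=[.4827,.2818,.2235]
plan(p,1.337,line([*p,1.337],[x,y,.2235,1.337],2))
x2,y2=B(-.113,-.05); plan([x,y,.13],1.337,[(x2,y2,.13,1.337)])
```

```text
[0.48265399 0.28176701 0.22420355] 0.15431864606216059 [ 0.14536644  0.41831156 -0.66462422]
(np.float64(0.47653995002690586), np.float64(0.07284470226737944)) (np.float64(0.47356039106718895), np.float64(-0.027110899018419322)) (np.float64(0.6039928962057277), np.float64(0.019023270566445302))
turn_z -0.000 shift [-1.023  0.212 -0.   ] -> [0.48  0.177 0.224 1.337]
turn_z -0.000 shift [-1.023  0.212 -0.   ] -> [0.477 0.073 0.224 1.337]
turn_z -0.000 shift [-0.979  0.203 -0.   ] -> [ 0.474 -0.027  0.13   1.337]
```

View pics/lift.png

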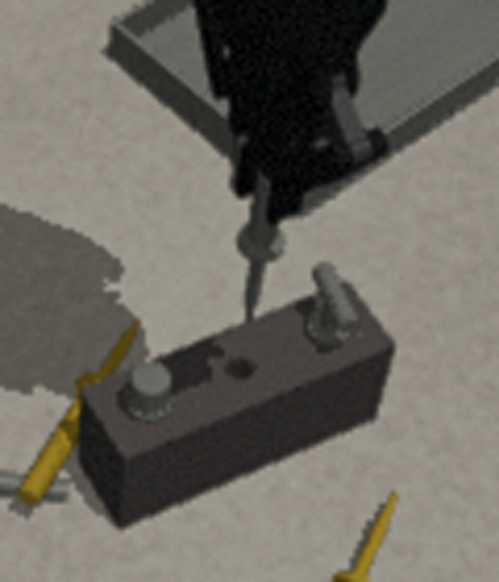

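The probe hangs upright in the grip, tip at (249,322), and its hole is empty at (241,368). Carrying it over to the seam's left end.

Call:
{"api": "move_arm", "payload": {
  "plan": [
    [[0,0,0,-0.08,0.016,0,1],[0,0,0,-0.2,0.041,0,1],[0,0,0,-0.33,0.068,0,1],[0,0,0,-0.46,0.095,0,1],[0,0,0,-0.59,0.122,0,1],[0,0,0,-0.72,0.149,0,1],[0,0,0,-0.85,0.176,0,1],[0,0,0,-0.98,0.203,0,1]]
  ]
}}

```text
t: 13.3
tcp_pos: [0.4797, 0.1808, 0.2234]
tool_rot: [0.785, 0.619, 0.0, 0.0]
force: [0.6, 0.3, 0.2]
finger_gap: 0.146
```

Call:
{"api": "move_arm", "payload": {
  "plan": [
    [[0,0,0,-0.13,0.027,0,1],[0,0,0,-0.26,0.054,0,1],[0,0,0,-0.39,0.081,0,1],[0,0,0,-0.52,0.108,0,1],[0,0,0,-0.65,0.135,0,1],[0,0,0,-0.77,0.16,0,1],[0,0,0,-0.88,0.182,0,1],[0,0,0,-0.98,0.203,0,1]]
  ]
}}

```text
t: 14.3
tcp_pos: [0.4766, 0.081, 0.2233]
tool_rot: [0.785, 0.619, 0.0, 0.0]
force: [0.2, -0.7, -0.8]
finger_gap: 0.152
```

Call:
{"api": "move_arm", "payload": {
  "plan": [
    [[0,0,0,-0.03,0.006,0.05,1],[0,0,0,-0.06,0.012,0.15,1],[0,0,0,-0.086,0.018,0.25,1],[0,0,0,-0.086,0.018,0.35,1],[0,0,0,-0.086,0.018,0.45,1],[0,0,0,-0.086,0.018,0.55,1],[0,0,0,-0.086,0.018,0.62,1],[0,0,0,-0.086,0.018,0.65,1]]
  ]
}}

```text
t: 15.3
tcp_pos: [0.4762, 0.073, 0.1578]
tool_rot: [0.785, 0.619, -0.0, -0.0]
force: [0.1, -1.1, -0.9]
finger_gap: 0.153
```

Run:
```python
from h import *
import pickle
st=status.sense(); print(st["tcp_pos"],st["finger_gap"])
s=snapshot("scene");t=snapshot("top")
pickle.dump((s,t),open("s1.pkl","wb"))
a=cv2.resize(s["img"][190:310,165:290],None,fx=3.2,fy=3.2,interpolation=cv2.INTER_CUBIC)
b=cv2.resize(t["img"][150:270,225:350],None,fx=3.2,fy=3.2,interpolation=cv2.INTER_CUBIC)
save("seam",np.hstack([a,b]))
p=st["tcp_pos"]-[0,0,.1135]; q=w2px(s,p); print("pred tip in scene crop",(q[0]-165)*3.2,(q[1]-190)*3.2)
b_=(.588,.0195,-.0298)
for l in ((-.11,.065,.014),(-.11,-.065,.014),(-.11,.05,.008),(-.11,-.05,.008)):
    c,n=np.cos(b_[2]),np.sin(b_[2]); w=(b_[0]+c*l[0]-n*l[1],b_[1]+n*l[0]+c*l[1],l[2])
    q=w2px(s,w);r=w2px(t,w);print(l,(q[0]-165)*3.2,(q[1]-190)*3.2,(r[0]-225)*3.2+400,(r[1]-150)*3.2)
```

```text
[0.47619027 0.07298668 0.15777805] 0.15302244789327563
pred tip in scene crop 208.3532739241293 78.93177413882796
(-0.11, 0.065, 0.014) 231.48445257392507 92.24031014256298 500.7660972382464 205.00269367202438
(-0.11, -0.065, 0.014) 69.77039843034645 200.615307237019 712.9648812877582 216.8470341670598
(-0.11, 0.05, 0.008) 214.01438019439468 108.40900857002008 524.6602836316749 206.79535561234363
(-0.11, -0.05, 0.008) 90.35020365555248 191.44161210419952 686.6963329350167 215.83733072512632
```

View pics/seam.png

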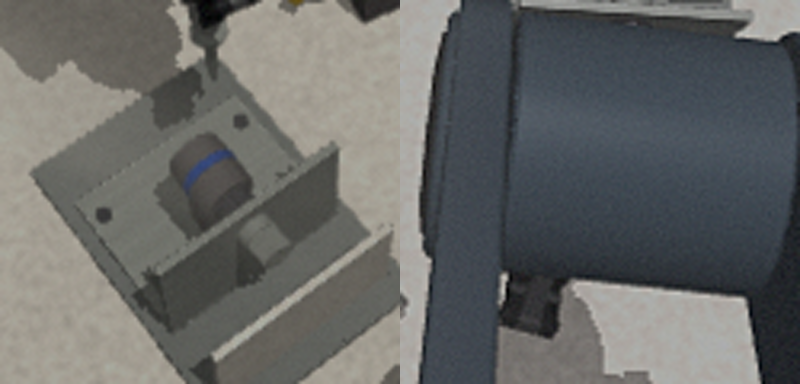

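Scene crop: the tip is at (213,78), against a predicted (208,79). The foot corners are at about (236,96) and (76,205), both slightly off prediction. I'll check the foot's step position with depth profiles.

Run:
```python
from h import *
import pickle
b=(.588,.0195,-.0298)
for n,s in zip("ST",pickle.load(open("s0.pkl","rb"))):
    v,u=np.mgrid[:384,:512]; d=s["depth"]; K=s["mtx"]
    P=np.stack([(u-K[0,2])/K[0,0]*d,-(v-K[1,2])/K[1,1]*d,-d],-1)[d>0]@s["T"][:3,:3].T+s["T"][:3,3]
    C=s["img"][d>0].mean(-1)
    q=P[:,:2]-b[:2]; c,sn=np.cos(b[2]),np.sin(b[2]); x=c*q[:,0]+sn*q[:,1]; y=-sn*q[:,0]+c*q[:,1]
    for nm,ys in (("L",(.02,.055)),("R",(-.055,-.02))):
        m=(y>ys[0])&(y<ys[1])&(P[:,2]<.03)
        print(n,nm,[(int(e*1000),round(1000*np.median(P[:,2][k]),1),int(C[k].mean())) for e in np.arange(-.13,-.09,.003) if (k:=m&(abs(x-e)<.0015)).sum()>3])
    # edges of plate in x and y, upright top rear, bolt head y
    m=(abs(y)<.05)&(P[:,2]>.1)&(abs(x)<.03); print("upright top x",np.percentile(x[m],[2,50,98]).round(4))
    m=(abs(x+.1)<.06)&(P[:,2]>.0055)&(abs(y)<.1); print("plate y",np.percentile(y[m&(P[:,2]<.012)],[1,99]).round(4))
```

```text
S L [(-130, np.float64(7.3), 91), (-127, np.float64(7.5), 90), (-124, np.float64(7.1), 92), (-121, np.float64(7.6), 91), (-118, np.float64(7.9), 92), (-114, np.float64(7.6), 91), (-111, np.float64(7.7), 92), (-108, np.float64(12.1), 99), (-105, np.float64(13.8), 103), (-102, np.float64(13.2), 103), (-99, np.float64(13.5), 100), (-96, np.float64(14.2), 100), (-93, np.float64(13.4), 100), (-90, np.float64(14.4), 88)]
S R [(-130, np.float64(7.9), 99), (-127, np.float64(7.5), 98), (-124, np.float64(8.1), 97), (-121, np.float64(7.7), 96), (-118, np.float64(7.2), 95), (-114, np.float64(7.7), 94), (-111, np.float64(7.9), 92), (-108, np.float64(13.2), 102), (-105, np.float64(12.8), 104), (-102, np.float64(13.8), 102), (-99, np.float64(13.3), 103), (-96, np.float64(13.8), 102), (-93, np.float64(13.6), 96), (-90, np.float64(14.4), 90)]
upright top x [-0.0275 -0.0007  0.0017]
plate y [-0.0735  0.0752]
T L [(-130, np.float64(7.3), 96), (-127, np.float64(7.5), 95), (-124, np.float64(7.8), 95), (-121, np.float64(7.6), 95), (-118, np.float64(7.9), 96), (-114, np.float64(7.4), 95), (-111, np.float64(8.0), 84), (-108, np.float64(12.2), 84), (-105, np.float64(13.3), 116), (-102, np.float64(14.0), 113), (-99, np.float64(13.5), 113), (-96, np.float64(14.0), 113), (-93, np.float64(13.4), 111), (-90, np.float64(13.6), 106)]
T R [(-130, np.float64(6.9), 96), (-127, np.float64(8.5), 97), (-124, np.float64(7.8), 96), (-121, np.float64(8.0), 96), (-118, np.float64(7.7), 95), (-114, np.float64(7.3), 96), (-111, np.float64(7.4), 93), (-108, np.float64(12.0), 85), (-105, np.float64(13.4), 110), (-102, np.float64(13.7), 108), (-99, np.float64(13.4), 110), (-96, np.float64(13.5), 111), (-93, np.float64(13.9), 102), (-90, np.float64(14.7), 93)]
upright top x [-0.0272 -0.0036  0.0003]
plate y [-0.0725  0.0755]
```

The step shows at x ≈ −109 mm in both depth maps, so the fit holds. Touching down.

Call:
{"api": "move_arm", "payload": {
  "plan": [
    [[0,0,0,0,0.005,0.05,1],[0,0,0,0,0.005,0.11,1],[0,0,0,0,0.005,0.17,1],[0,0,0,0,0.005,0.22,1],[0,0,0,0,0.005,0.27,1],[0,0,0,0,0.005,0.31,1],[0,0,0,0,0.005,0.335,1],[0,0,0,0,0.005,0.345,1]]
  ]
}}

```text
t: 16.4
tcp_pos: [0.4768, 0.0728, 0.1237]
tool_rot: [0.785, 0.619, -0.0, -0.0]
force: [-0.1, 0.1, -1.1]
finger_gap: 0.151
```

Run:
```python
from h import *
st=status.sense(); print(st["tcp_pos"],st["finger_gap"],st["force"])
s=snapshot("scene")
a=s["img"][190:270,185:285]
save("touch",a,6)
for p in (st["tcp_pos"]-[0,0,.1135],(.4795,.0735,.008)): q=w2px(s,p); print((q[0]-185)*6,(q[1]-190)*6)
```

```text
[0.4768449  0.07282571 0.12368517] 0.15100529382610225 [-0.06533187  0.11449487 -1.14911334]
276.55852530460317 195.23106093241802
282.84220797393357 202.03178638352801
```

View pics/touch.png

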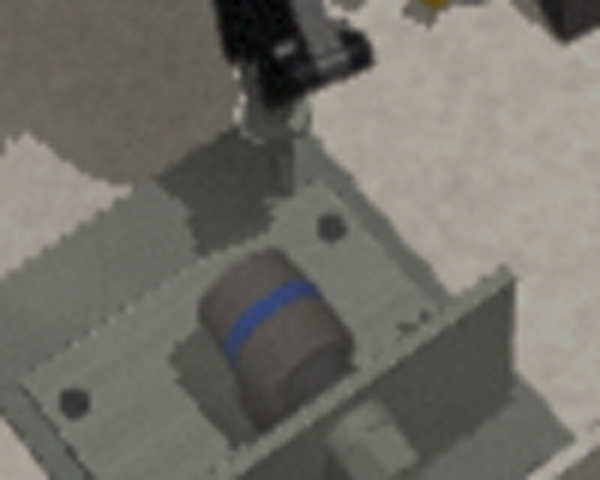

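The tip, about (281,190), stands just in front of the foot edge with no contact force. Sweeping right at about 25 mm/s.

Call:
{"api": "move_arm", "payload": {
  "plan": [
    [[0,0,0,-0.01,0.007,0,1],[0,0,0,-0.03,0.011,0,1],[0,0,0,-0.065,0.018,0,1],[0,0,0,-0.1,0.026,0,1],[0,0,0,-0.135,0.033,0,1],[0,0,0,-0.17,0.04,0,1],[0,0,0,-0.208,0.048,0,1],[0,0,0,-0.247,0.056,0,1]]
  ]
}}

```text
t: 17.45
tcp_pos: [0.4765, 0.0472, 0.1238]
tool_rot: [0.785, 0.619, -0.0, -0.0]
force: [0.3, 0.4, -0.3]
finger_gap: 0.148
```

Call:
{"api": "move_arm", "payload": {
  "plan": [
    [[0,0,0,-0.031,0.006,0,1],[0,0,0,-0.062,0.013,0,1],[0,0,0,-0.093,0.019,0,1],[0,0,0,-0.123,0.025,0,1],[0,0,0,-0.154,0.032,0,1],[0,0,0,-0.185,0.038,0,1],[0,0,0,-0.216,0.045,0,1],[0,0,0,-0.247,0.051,0,1]]
  ]
}}

```text
t: 18.45
tcp_pos: [0.4758, 0.0221, 0.1238]
tool_rot: [0.785, 0.619, -0.0, -0.0]
force: [0.3, 0.2, -1.0]
finger_gap: 0.153
```

Call:
{"api": "move_arm", "payload": {
  "plan": [
    [[0,0,0,-0.031,0.006,0,1],[0,0,0,-0.062,0.013,0,1],[0,0,0,-0.093,0.019,0,1],[0,0,0,-0.123,0.025,0,1],[0,0,0,-0.154,0.032,0,1],[0,0,0,-0.185,0.038,0,1],[0,0,0,-0.216,0.045,0,1],[0,0,0,-0.247,0.051,0,1]]
  ]
}}

```text
t: 19.45
tcp_pos: [0.475, -0.0031, 0.1238]
tool_rot: [0.785, 0.619, 0.0, 0.0]
force: [-0.1, 0.2, -0.5]
finger_gap: 0.152
```

Call:
{"api": "move_arm", "payload": {
  "plan": [
    [[0,0,0,-0.035,0.007,0,1],[0,0,0,-0.07,0.014,0,1],[0,0,0,-0.105,0.022,0,1],[0,0,0,-0.14,0.029,0,1],[0,0,0,-0.175,0.036,0,1],[0,0,0,-0.21,0.043,0,1],[0,0,0,-0.245,0.051,0,1],[0,0,0,-0.245,0.051,0,1]]
  ]
}}

```text
t: 20.45
tcp_pos: [0.4743, -0.0282, 0.1238]
tool_rot: [0.785, 0.619, 0.0, 0.0]
force: [-0.5, -0.4, -0.9]
finger_gap: 0.152
```

Run:
```python
from h import *
st=status.sense(); print(st["tcp_pos"],st["finger_gap"],st["force"])
s=snapshot("scene")
a=s["img"][210:290,165:265]
save("touch2",a,6)
for p in (st["tcp_pos"]-[0,0,.1135],(.4765,-.0265,.008)): q=w2px(s,p); print((q[0]-165)*6,(q[1]-210)*6)
```

```text
[ 0.47430769 -0.02824667  0.12382287] 0.1522193629481952 [-0.54159508 -0.38859545 -0.87481061]
162.3786159163318 233.35980140414995
170.95592016432647 237.66221422666757
```

View pics/touch2.png

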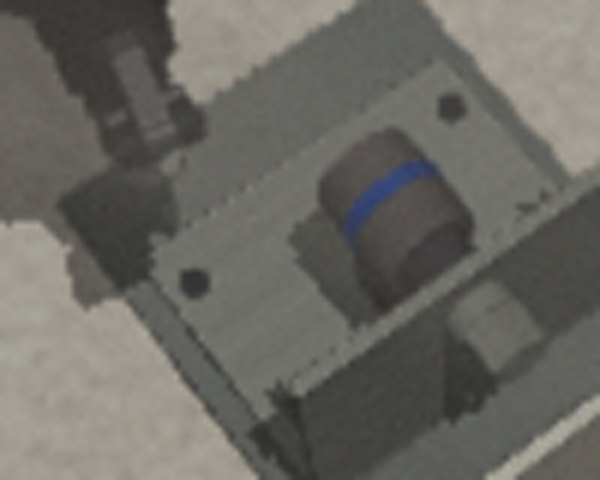

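The tip is in shadow near (165,230), by the foot's right front corner at about (150,240). I'll confirm the probe's lower part from depth.

Run:
```python
from h import *
st=status.sense(); s=snapshot("scene")
v,u=np.mgrid[:384,:512]; d=s["depth"]; K=s["mtx"]
P=np.stack([(u-K[0,2])/K[0,0]*d,-(v-K[1,2])/K[1,1]*d,-d],-1)[d>0]@s["T"][:3,:3].T+s["T"][:3,3]
for lo in np.arange(.011,.09,.008):
    m=(np.hypot(P[:,0]-.475,P[:,1]+.028)<.022)&(P[:,2]>lo)&(P[:,2]<lo+.008)
    if lo<.018: m&=P[:,0]<.474
    print(round(lo,3),m.sum(),P[m].mean(0).round(4) if m.any() else "")
```

```text
0.011 0 
0.019 5 [ 0.4777 -0.0259  0.0222]
0.027 5 [ 0.4784 -0.0265  0.0309]
0.035 7 [ 0.4786 -0.0276  0.0397]
0.043 7 [ 0.4783 -0.0263  0.0463]
0.051 3 [ 0.4796 -0.0276  0.0545]
0.059 0 
0.067 25 [ 0.4821 -0.029   0.0733]
0.075 21 [ 0.4833 -0.0272  0.0768]
0.083 0
```

Depth shows the shank vertical, about 3 mm in front of the edge at the right end. Lifting off slowly and returning.

Call:
{"api": "move_arm", "payload": {
  "plan": [
    [[0,0,0,0,0,-0.02,1],[0,0,0,0,0,-0.06,1],[0,0,0,0,0,-0.12,1],[0,0,0,0,0,-0.25,1],[0,0,0,0,0,-0.43,1],[0,0,0,0,0,-0.62,1],[0,0,0,0,0,-0.81,1],[0,0,0,0,0,-1,1]]
  ]
}}

```text
t: 21.55
tcp_pos: [0.4742, -0.0279, 0.2254]
tool_rot: [0.785, 0.619, 0.0, 0.0]
force: [0.2, -0.2, -1.5]
finger_gap: 0.15
```

Call:
{"api": "move_arm", "payload": {
  "plan": [
    [[0,0,0,0.1,-0.021,0,1],[0,0,0,0.22,-0.046,0,1],[0,0,0,0.35,-0.074,0,1],[0,0,0,0.48,-0.101,0,1],[0,0,0,0.61,-0.128,0,1],[0,0,0,0.74,-0.155,0,1],[0,0,0,0.87,-0.183,0,1],[0,0,0,1,-0.21,0,1]]
  ]
}}

```text
t: 22.55
tcp_pos: [0.4771, 0.0751, 0.2238]
tool_rot: [0.785, 0.619, 0.0, -0.0]
force: [0.4, 0.2, -1.0]
finger_gap: 0.15
```

Call:
{"api": "move_arm", "payload": {
  "plan": [
    [[0,0,0,0.12,-0.025,0,1],[0,0,0,0.25,-0.052,0,1],[0,0,0,0.37,-0.078,0,1],[0,0,0,0.5,-0.105,0,1],[0,0,0,0.62,-0.13,0,1],[0,0,0,0.75,-0.158,0,1],[0,0,0,0.87,-0.183,0,1],[0,0,0,1,-0.21,0,1]]
  ]
}}

```text
t: 23.55
tcp_pos: [0.4799, 0.1772, 0.2238]
tool_rot: [0.785, 0.619, 0.0, -0.0]
force: [0.2, 0.4, -0.5]
finger_gap: 0.151
```

Call:
{"api": "move_arm", "payload": {
  "plan": [
    [[0,0,0,0.14,-0.029,0,1],[0,0,0,0.28,-0.059,0,1],[0,0,0,0.42,-0.088,0,1],[0,0,0,0.56,-0.118,0,1],[0,0,0,0.7,-0.147,0,1],[0,0,0,0.83,-0.174,0,1],[0,0,0,0.93,-0.195,0,1],[0,0,0,1,-0.21,0,1]]
  ]
}}

```text
t: 24.55
tcp_pos: [0.4827, 0.2791, 0.2238]
tool_rot: [0.785, 0.62, -0.0, 0.0]
force: [0.8, -1.0, -1.7]
finger_gap: 0.151
```

Run:
```python
from h import *
from plan import *
st=status.sense(); print(st["tcp_pos"],st["finger_gap"])
plan(st["tcp_pos"],1.337,[(.4827,.2818,.2235,1.337)])
```

```text
[0.48271334 0.27912375 0.22376236] 0.15120981141978068
turn_z -0.000 shift [ 0.026 -0.006  0.003] -> [0.483 0.282 0.224 1.337]
```

Call:
{"api": "move_arm", "payload": {
  "plan": [
    [[0,0,0,0.026,-0.006,0,1],[0,0,0,0.026,-0.006,0,1],[0,0,0,0.026,-0.006,0.07,1],[0,0,0,0.026,-0.006,0.16,1],[0,0,0,0.026,-0.006,0.25,1],[0,0,0,0.026,-0.006,0.35,1],[0,0,0,0.026,-0.006,0.45,1],[0,0,0,0.026,-0.006,0.55,1]]
  ]
}}

```text
t: 25.55
tcp_pos: [0.4827, 0.2811, 0.168]
tool_rot: [0.785, 0.619, -0.0, -0.0]
force: [-0.0, 0.1, -0.7]
finger_gap: 0.15
```

Run:
```python
from h import *
st=status.sense(); print(st["tcp_pos"],st["finger_gap"],st["force"])
s=snapshot("scene")
v,u=np.mgrid[:384,:512]; d=s["depth"]; K=s["mtx"]
P=np.stack([(u-K[0,2])/K[0,0]*d,-(v-K[1,2])/K[1,1]*d,-d],-1)[d>0]@s["T"][:3,:3].T+s["T"][:3,3]
for lo in np.arange(.075,.13,.007):
    m=(np.hypot(P[:,0]-.483,P[:,1]-.282)<.02)&(P[:,2]>lo)&(P[:,2]<lo+.007)
    print(round(lo,3),m.sum(),P[m].mean(0).round(4) if m.any() else "")
save("insert",s["img"][100:200,270:370],5)
```

```text
[0.48271102 0.28114398 0.1680184 ] 0.15040295627450642 [-0.03763674  0.14901016 -0.65922763]
0.075 9 [0.486  0.2808 0.0794]
0.082 8 [0.485  0.2807 0.0862]
0.089 5 [0.4867 0.2818 0.0933]
0.096 8 [0.4855 0.2808 0.0991]
0.103 1 [0.4854 0.2798 0.1043]
0.11 12 [0.4894 0.2789 0.1158]
0.117 50 [0.4862 0.2799 0.1194]
0.124 14 [0.4871 0.2796 0.1278]
```

View pics/insert.png

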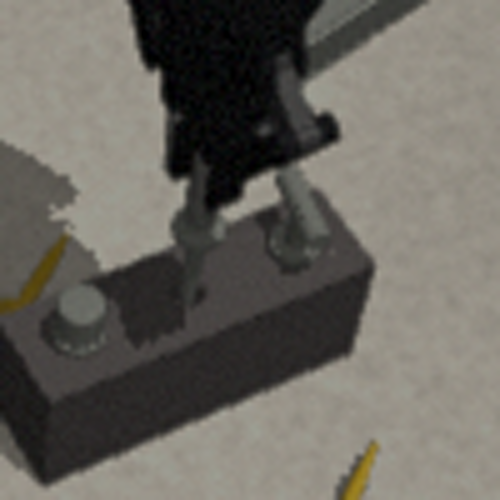

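The collar is at z≈0.116–0.119, so the tip is already below the block's top, in the hole, with no contact force. Lowering the rest of the way.

Call:
{"api": "move_arm", "payload": {
  "plan": [
    [[0,0,0,0,0,0.06,1],[0,0,0,0,0,0.12,1],[0,0,0,0,0,0.18,1],[0,0,0,0,0,0.24,1],[0,0,0,0,0,0.3,1],[0,0,0,0,0,0.36,1],[0,0,0,0,0,0.41,1],[0,0,0,0,0,0.445,1]]
  ]
}}

```text
t: 26.6
tcp_pos: [0.4827, 0.2811, 0.1239]
tool_rot: [0.785, 0.619, -0.0, -0.0]
force: [0.2, 0.2, -0.9]
finger_gap: 0.152
```

Call:
{"api": "move_arm", "payload": {
  "plan": [
    [[0,0,0,0,0,0,0.7],[0,0,0,0,0,0,0.4],[0,0,0,0,0,0,0.1],[0,0,0,0,0,0,0],[0,0,0,0,0,0,0],[0,0,0,0,0,0,0],[0,0,0,0,0,-0.05,0],[0,0,0,0,0,-0.15,0]]
  ]
}}

```text
t: 27.6
tcp_pos: [0.4825, 0.2811, 0.1395]
tool_rot: [0.785, 0.619, -0.0, -0.0]
force: [-0.4, -0.2, -0.1]
finger_gap: 1.002
```

Call:
{"api": "move_arm", "payload": {
  "plan": [
    [[0,0,0,0,0,-0.12,0],[0,0,0,0,0,-0.25,0],[0,0,0,0,0,-0.37,0],[0,0,0,0,0,-0.5,0],[0,0,0,0,0,-0.62,0],[0,0,0,0,0,-0.75,0],[0,0,0,0,0,-0.87,0],[0,0,0,0,0,-1,0]]
  ]
}}

```text
t: 28.6
tcp_pos: [0.4827, 0.2811, 0.2401]
tool_rot: [0.785, 0.619, -0.0, -0.0]
force: [0.1, -0.4, -0.5]
finger_gap: 1.002
```

Run:
```python
from h import *
from plan import *
import pickle
st=status.sense(); print(st["tcp_pos"],st["finger_gap"],st["q"])
s=snapshot("scene"); s0=pickle.load(open("s0.pkl","rb"))[0]
c=lambda i:cv2.resize(i[100:200,265:345],None,fx=4,fy=4,interpolation=cv2.INTER_CUBIC)
save("back",np.hstack([c(s0["img"]),c(s["img"])]))
p=st["tcp_pos"]
plan(p,1.337,[(*(p[:2]+(np.array([.604,.0195])-p[:2])/2),.225,1.337-.75),(.604,.0195,.225,-.03)])
```

```text
[0.48268577 0.28111591 0.24007196] 1.0022529379049832 [3.27309838e-01 4.54657503e-01 1.61534637e+00 4.02041096e-05
 1.07180526e+00 5.62061776e-01]
turn_z 0.955 shift [-1.132  0.893  0.151] -> [0.543 0.15  0.225 0.587]
turn_z 0.786 shift [-0.219  1.425 -0.   ] -> [ 0.604  0.02   0.225 -0.03 ]
```

View pics/back.png

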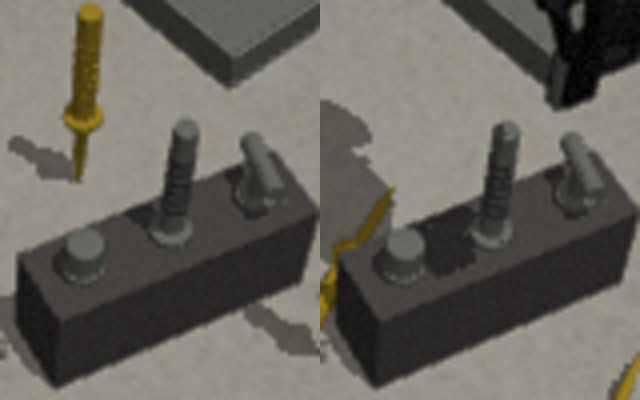

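The probe is back upright in its hole, and the other two instruments are unmoved (left half before, right half now). Next I'll plan the bolt approach with the jaws across y and the pads at bracket x≈+22 mm, clear of the washers.

Run:
```python
from plan import *
plan((.4827,.2811,.240),1.3365,line([.4827,.2811,.240,1.3365],[.611,.020,.220,-.03],3))
```

```text
turn_z 0.580 shift [-0.747  0.618  0.067] -> [0.525 0.194 0.233 0.881]
turn_z 0.580 shift [-0.399  0.884  0.067] -> [0.568 0.107 0.227 0.426]
turn_z 0.580 shift [0.03  0.969 0.067] -> [ 0.611  0.02   0.22  -0.03 ]
```

Call:
{"api": "move_arm", "payload": {
  "plan": [
    [[0,0,0.07,-0.09,0.077,0,0],[0,0,0.14,-0.19,0.155,0,0],[0,0,0.22,-0.28,0.23,0,0],[0,0,0.29,-0.37,0.31,0,0],[0,0,0.36,-0.47,0.387,0.01,0],[0,0,0.43,-0.56,0.464,0.03,0],[0,0,0.51,-0.65,0.54,0.05,0],[0,0,0.58,-0.747,0.618,0.067,0]]
  ]
}}

```text
t: 29.65
tcp_pos: [0.5258, 0.1934, 0.2324]
tool_rot: [0.905, 0.425, -0.0, -0.0]
force: [0.4, 0.3, -0.0]
finger_gap: 1.0
```

Call:
{"api": "move_arm", "payload": {
  "plan": [
    [[0,0,0.07,-0.05,0.11,0,0],[0,0,0.14,-0.1,0.22,0,0],[0,0,0.22,-0.15,0.33,0,0],[0,0,0.29,-0.2,0.44,0.03,0],[0,0,0.36,-0.25,0.55,0.04,0],[0,0,0.43,-0.3,0.66,0.05,0],[0,0,0.51,-0.35,0.77,0.06,0],[0,0,0.58,-0.4,0.884,0.067,0]]
  ]
}}

```text
t: 30.65
tcp_pos: [0.5685, 0.1063, 0.2258]
tool_rot: [0.978, 0.209, -0.0, -0.0]
force: [-0.3, -0.1, -0.4]
finger_gap: 0.997
```

Call:
{"api": "move_arm", "payload": {
  "plan": [
    [[0,0,0.08,0,0.13,0,0],[0,0,0.16,0.01,0.26,0,0],[0,0,0.24,0.01,0.39,0,0],[0,0,0.32,0.02,0.52,0.03,0],[0,0,0.4,0.02,0.65,0.04,0],[0,0,0.48,0.03,0.78,0.05,0],[0,0,0.54,0.03,0.9,0.06,0],[0,0,0.58,0.03,0.969,0.067,0]]
  ]
}}

```text
t: 31.65
tcp_pos: [0.6112, 0.0191, 0.2191]
tool_rot: [1.0, -0.017, -0.0, 0.0]
force: [0.5, 0.3, 0.6]
finger_gap: 1.001
```

Run:
```python
from h import *
from plan import *
st=status.sense(); p=st["tcp_pos"];m=R.from_quat(st["tool_rot"]).as_matrix(); a=np.arctan2(m[1,0],m[0,0]);print(p,a,st["finger_gap"],st["q"])
plan(p,a,[(.611,.020,.13,-.03),(.611,.02,.087,-.03)])
```

```text
[0.61116335 0.01912075 0.21908798] -0.03310730712637264 1.0005002986433404 [-1.51253061e-01  5.48560026e-01  1.50241769e+00 -3.80987318e-05
  1.09064770e+00  1.45266817e+00]
turn_z -0.004 shift [-0.002 -0.009  0.891] -> [ 0.611  0.02   0.13  -0.03 ]
turn_z -0.000 shift [ 0.   -0.    0.43] -> [ 0.611  0.02   0.087 -0.03 ]
```

Call:
{"api": "move_arm", "payload": {
  "plan": [
    [[0,0,0,0,-0.009,0.1,0],[0,0,0,0,-0.009,0.22,0],[0,0,0,0,-0.009,0.34,0],[0,0,0,0,-0.009,0.46,0],[0,0,0,0,-0.009,0.58,0],[0,0,0,0,-0.009,0.7,0],[0,0,0,0,-0.009,0.8,0],[0,0,0,0,-0.009,0.88,0]]
  ]
}}

```text
t: 32.65
tcp_pos: [0.6108, 0.0208, 0.1305]
tool_rot: [1.0, -0.015, -0.0, -0.0]
force: [-0.3, -0.0, -0.3]
finger_gap: 1.003
```

Run:
```python
from h import *
st=status.sense(); print(st["tcp_pos"],st["force"])
s=snapshot("scene")
save("gap",s["img"][190:330,165:305],4.2)
```

```text
[0.61084112 0.02082797 0.13050785] [-0.27883462 -0.04422007 -0.26005714]
```

View pics/gap.png

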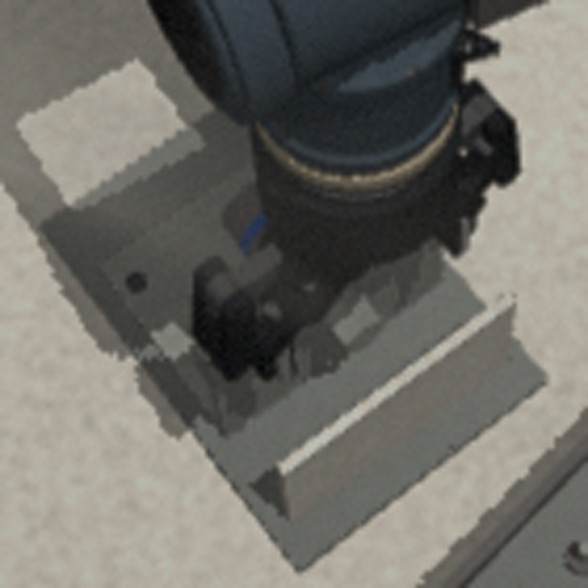

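The open fingers straddle the bolt head at (355,320), just above the upright's top and clear of the panel. Descending into the gap.

Call:
{"api": "move_arm", "payload": {
  "plan": [
    [[0,0,0,0,0,0.06,0],[0,0,0,0,0,0.12,0],[0,0,0,0,0,0.18,0],[0,0,0,0,0,0.24,0],[0,0,0,0,0,0.3,0],[0,0,0,0,0,0.36,0],[0,0,0,0,0,0.41,0],[0,0,0,0,0,0.435,0]]
  ]
}}

```text
t: 33.7
tcp_pos: [0.6108, 0.0209, 0.0873]
tool_rot: [1.0, -0.015, -0.0, -0.0]
force: [-0.3, 0.7, 0.0]
finger_gap: 0.998
```

Call:
{"api": "move_arm", "payload": {
  "plan": [
    [[0,0,0,0,0,0,0.3],[0,0,0,0,0,0,0.5],[0,0,0,0,0,0,0.6],[0,0,0,0,0,0,0.65],[0,0,0,0,0,0,0.7],[0,0,0,0,0,0,0.8],[0,0,0,0,0,0,1],[0,0,0,0,0,0,1]]
  ],
  "force": 40
}}

```text
t: 34.7
tcp_pos: [0.6109, 0.0206, 0.088]
tool_rot: [1.0, -0.015, 0.0, 0.0]
force: [-0.7, -1.7, 3.0]
finger_gap: 0.237
```

Call:
{"api": "move_arm", "payload": {
  "plan": [
    [[0,0,0,0,0,0,1],[0,0,0,0,0,0,1],[0,0,0,0,0,0,1],[0,0,0,0,0,0,1],[0,0,0,0,0,0,1],[0,0,0,0,0,0,1],[0,0,0,0,0,0,1],[0,0,0,0,0,0,1]]
  ]
}}

```text
t: 35.7
tcp_pos: [0.6109, 0.0206, 0.0879]
tool_rot: [1.0, -0.015, 0.0, 0.0]
force: [-1.7, -3.9, 4.3]
finger_gap: 0.238
```

Call:
{"api": "move_arm", "payload": {
  "plan": [
    [[0,0,0,0,0,0,1],[0,0,0,0,0,0,1],[0,0,0,0,0,0,1],[0,0,0,0,0,0,1],[0,0,0,0,0,0,1],[0,0,0,0,0,0,1],[0,0,0,0,0,0,1],[0,0,0,0,0,0,1]]
  ]
}}

```text
t: 36.7
tcp_pos: [0.611, 0.0206, 0.0879]
tool_rot: [1.0, -0.015, 0.0, 0.0]
force: [-1.7, -3.9, 5.6]
finger_gap: 0.236
```

Call:
{"api": "move_arm", "payload": {
  "plan": [
    [[0,0,0,0,0,0,1],[0,0,0,0,0,0,1],[0,0,0,0,0,0,1],[0,0,0,0,0,0,1],[0,0,0,0,0,0,1],[0,0,0,0,0,0,1],[0,0,0,0,0,0,1],[0,0,0,0,0,0,1]]
  ]
}}

```text
t: 37.7
tcp_pos: [0.611, 0.0206, 0.0879]
tool_rot: [1.0, -0.015, 0.0, 0.0]
force: [-1.4, -3.8, 4.3]
finger_gap: 0.238
```

Run:
```python
from h import *
import pickle
st=status.sense(); print(st["t"],st["tcp_pos"],st["finger_gap"],st["force"],st["ft_torque"])
s=snapshot("scene"); s0=pickle.load(open("s0.pkl","rb"))[0]
for n,x in (("start",s0),("now",s)):
    v,u=np.mgrid[:384,:512]; d=x["depth"]; K=x["mtx"]
    P=np.stack([(u-K[0,2])/K[0,0]*d,-(v-K[1,2])/K[1,1]*d,-d],-1)[d>0]@x["T"][:3,:3].T+x["T"][:3,3]
    for lo,hi in ((.08,.11),(.13,.15),(.15,.2)):
        m=(np.hypot(P[:,0]-.483,P[:,1]-.282)<.02)&(P[:,2]>lo)&(P[:,2]<hi); print(n,m.sum(),P[m].mean(0).round(4))
```

```text
37.7 [0.6109797  0.02059918 0.08790617] 0.23784116733475355 [-1.38646696 -3.83624739  4.32893719] [-0.52805915  0.23970918  0.05727526]
start 57 [0.4859 0.2805 0.0949]
start 45 [0.4858 0.2806 0.1403]
start 43 [0.4841 0.2824 0.1575]
now 56 [0.4869 0.2793 0.0951]
now 43 [0.487  0.2794 0.1402]
now 43 [0.4852 0.2812 0.1578]
```

The grip is steady on the flats, with the gap and force constant. The probe is within about 2 mm of its start and upright. Handing in.

```bash
python3 -c "
from station import manip,status
print(manip.sign_off()); s=status.sense(); print(s['t'],s['finger_gap'],s['force'])"
```

```text
the job is handed in; nothing more can be done
None
the job is handed in; nothing more can be done
```

I ran the probe along the seam from left to right at about 25 mm/s and put it back upright in its own hole. The job was handed in at about 38 s of the 70 s, with the gripper holding the bolt head at 40 N. No verdict was reported.

**Last checks**
- **Seam:** I guided the tip about 2 mm above the plate and 3 mm in front of the foot's edge, with only sensor noise on the force reading. At the right end the tip itself was hidden in shadow. I confirmed its position from depth readings of the shank, which stood vertical.
- **Probe:** it is within about 2 mm of where it started and upright.
- **Other two instruments:** they looked unmoved in the picture taken after the probe went back.
- **Bolt head:** the gripper opening stayed at 0.237 (about 20 mm, the size across the flats) and the force barely changed over the last three seconds. That is consistent with the head being stopped on its flats, but I could not see it directly.

**Disagreements**
- The scene camera placed the foot's edge and the probe tip 2–6 mm away from the top-camera fit. Depth profiles from both cameras put the edge within 1 mm of the fit, so I used the fit.
- The yellow decoys had toppled by the time I first looked again, before the gripper had touched anything. I left them where they lay.
- I viewed 12 pictures, two over the budget of 10.

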